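# Check the portion scale with a weight from its slide-lid box

### The arm

A 6-joint arm with a two-finger parallel gripper is mounted at the origin on the work surface. World frame = base frame: x ahead of the robot, y to its left, z up, the work surface at z = 0. Lengths are in m, angles in rad, forces in N, time in s.
With the tool pointing down it reaches from about 0.375 to 0.9 m from the base axis. Payload 3.1 kg.
Tool frame: the origin (TCP) lies midway between the tips of the shut fingers; the grasp point (between the pads) lies 19 mm behind it (grip_depth is the distance from the TCP to the grasp point, in m); y points along the fingers, z is the direction in which the jaws open and shut, and the axes are right-handed (so a half turn about y gives the same grasp; the last joint's range is limited). The gripper opens to 85 mm and grips with 20 to 120 N. Pads are 22 mm wide; open, the fingers measure 114 mm over their backs; the gripper's body (76 mm by 85 mm) begins 54 mm behind the grasp point. The pads swing forward as they close: fully open they stand 13 mm farther back than shut.
Start: joints at [-1.327, 0.527, 1.433, -0, 1.181, -0.178], TCP at [0.256, -0.57, 0.231] pointing down, gripper open.
Joint ranges: [-3.08, 3.08], [-0.75, 2.2], [0.22, 2.44], [-1.43, 4.57], [0, 2.65], [-2.85, 2.85]. Speed limits (rad/s): [2.79, 2.79, 3.14, 3.14, 3.14, 3.14].

### API

Orientations are given as a unit quaternion [x, y, z, w].
In Python, from station import sense, snapshot, camera_model, sign_off, grip_depth gives the robot as it stands.
- The arm moves only by the tool play_rows, never from a script. Its argument "deltas" is a list of rows, each a list of 6 numbers: the shift along the tool's x, y, z in m, then the turn, a rotation vector about the tool's x, y, z in rad. A call has 1 to 12 rows; each row is the pose to reach, as a shift and turn from the pose commanded when the call began, along the tool's axes at that moment; what a row does not reach only later rows make up. A row lasts 1/10 s, in which the tool goes at most 50 mm and 8.59 degrees, less where a joint would pass 70% of its speed; a pose out of reach is approached as far as the arm can. A call with a gripper value outside its range is refused whole. "gripper" is the finger opening in m, from 0 to 0.0854, set as the call begins (left out, the last holds). The fingers move at their own pace and stop on an object; "force" is the grip in N (left out, the last holds). Time passes only in rows, so rows that repeat a pose let the fingers close. It gives the time, the measured TCP pose, the force and the opening at its end, in the units of the state.
- sense(): the state, without advancing time (a new reading comes with each control period).
- snapshot(name): name is "scene" or "top" or "wrist"; returns the picture (384x512x3 uint8, red, green, blue); there is no depth.
- camera_model(name): a dict with "fx", "fy", "cx", "cy" (pixels), "distortion" ([k1, k2, p1, p2, k3] as OpenCV has them; the pictures are not rectified), "camera_from_world" (4x4, takes a point from world to camera coordinates). Camera axes: x right, y up, looking along -z (the intrinsics and any distortion apply to the point x, -y, -z); pixel columns grow to the right and rows downward; lengths in m; the calibration is good to about 2 mm. A picture is of the moment at which its call begins: read the wrist's pose just before it. camera_model takes no time and is no camera call; for the wrist camera it gives the pose at the moment of the call.
- sign_off(): hands the job in, once; it reports no verdict.
The state is a dict: "t": time; "q": joint angles; "qd": joint speeds; "tau": joint torques, N m; "tcp_pos": TCP position; "tool_rot": TCP orientation; "force": force on the tool from outside, world axes, zero at the start; "ft_torque": the same for the moment, N m; "finger_gap": opening from 0.0 (shut) to 1.0 (fully open).
Only numpy, scipy, OpenCV 4.12 (cv2) and the standard library are available. Lean on these libraries where they do the work, as an engineer would, in place of code of your own. Each camera call takes 0.05 s, during which the arm holds its last target.

### The job

Check the portion scale: stand the steel cup that is on it upright on the blue mat, slide the clear lid out of the weight box along its tracks until it is free and lay it flat, handle up, on the blue mat too, beside the cup. Then lift the largest brass weight out of the box and set it down gently (no dropping), upright in the middle of the scale's metal platform. Leave the two smaller weights in the box and do not disturb the other things on the table.

Things in the scene. Friction and masses are not known exactly. Their poses are not given: they have to be found in the camera images.
- weight_box: White plastic box, blue lips along its long sides, fixed: 153 (x) x 200 (y) x 74.5 (z) mm. Origin: centre of its underside. Inside: floor 5 mm up, 130 mm wide in x (133 mm between the lips above), y from -92 to +94 mm; two cross dividers at y = -30 and +32 mm, tops 21 mm up, make three compartments with one weight in each (which is where varies).
- track_end (a point): Middle of the box's +y end, where the lid comes out, on the track ledge 62 mm up, 100 mm along box +y from its origin. The end wall here is 61 mm high, so the lid passes over it; the -y end wall is full height and stops the lid. The lips hold the lid down (underside of the lips 69.5 mm up) along the whole length.
- lid: Clear lid 143 (x) x 190 (y) x 5 (z) mm, about 0.15 kg, with a blue handle bar on top in its middle: 50 (x) x 14 (y) mm, its top 37 mm above the lid's underside. Origin: centre of the underside; axes as the box's. Lies loose in the tracks (2 mm play, slides at 1 to 3 N) at box y = +7 to +25 mm, z = 62 mm; free of them once its origin is over 195 mm along box +y.
- large_weight: Largest brass weight, 0.5 kg: upright cylinder 44 mm diameter, 46 mm high, with a small knob on top (54 mm overall). Origin: centre of its underside. Stands loose on the floor of one compartment of the box.
- medium_weight: Middle brass weight, 0.2 kg: 32 mm diameter, 34 mm high, 42 mm with its knob. Origin: centre of its underside. To stay in the box.
- small_weight: Smallest brass weight, 0.1 kg: 25 mm diameter, 28 mm high, 36 mm with its knob. Origin: centre of its underside. To stay in the box.
- scale: White bench scale, fixed, 200 (x) x 170 (y) mm; its body is 36 mm high; display at its -x side. Origin: centre of its underside. It may stand to the robot's left or right (the mat on the other side).
- pan (a point): Centre of the top face of the scale's square-cornered metal platform, 140 (x of the scale) x 150 (y) mm, 45 mm above the table; the platform is rigid.
- cup: Empty open steel cup, round, 54 mm diameter at the rim, a little narrower at the foot, 60 mm high, 0.12 kg; starts upright on the scale's platform. Origin: centre of its underside.
- mat: Blue setting-down mat, fixed, 280 (x) x 200 (y) x 4 (z) mm. Origin: centre of its underside.
- berry_jar: Bystander: glass jar, steel cap, 66 mm diameter, 110 mm high. Origin: centre of its underside.
- spray_bottle: Bystander: blue plastic bottle, 60 mm diameter, 150 mm high. Origin: centre of its underside.
- spice_jar: Bystander: amber jar, 44 mm diameter, 75 mm high, near the box. Origin: centre of its underside.
- spatula: Bystander: spatula, 200 mm long, lying flat on the table beyond the box.
- tin: Bystander: small flat green tin, 50 mm diameter, 36 mm high, near the box. Origin: centre of its underside.
There are look-alikes about, which are no part of the job. Leave any purple look-alike of the lid alone.

How it is judged:
By the outcome, as a careful person would: the job done as asked, in the order asked, and still so for the second after the job is handed in, with the robot touching nothing.
It also fails if it takes over 70 s, if anything falls off the work surface, if the arm or the gripper's body presses on something with over 40 N, if the wrist force passes 120 N, or if a joint passes its speed limit or range.

## Working session

There is one attempt and no reset: what is moved stays moved. The work goes in short steps, Python scripts to look and compute and a tool call to move; the robot and the scene stay as the last step left them, time stands still between calls to the robot, and variables do not carry over. Pictures are saved under pics/ and viewed, and the job is handed in when it is done.

Besides the shell and the picture viewer there is one more tool, called after ">>>" as a command line: name --pt "numbers of a row" for each row, then --argument value for the rest. play_rows: Moves the arm, as the interface text tells. Its arguments: {"type":"object","properties":{"deltas":{"type":"array"},"gripper":{"type":"number"},"force":{"type":"number"}},"required":["deltas"]}

```bash
ls; mkdir -p pics; python3 - <<'E'
from station import *
import cv2
for n in("scene","top","wrist"):
    cv2.imwrite(f"pics/{n}0.png",cv2.cvtColor(snapshot(n),cv2.COLOR_RGB2BGR))
    print(n,camera_model(n))
print(sense(),grip_depth)
E
```

```text
pics
scene {'fx': 371.9101922759526, 'fy': 371.9101922759526, 'cx': 259.4664625400524, 'cy': 195.06397725231884, 'distortion': array([-0.01264647,  0.        ,  0.        ,  0.        ,  0.        ]), 'camera_from_world': array([[-4.62672561e-01,  8.86528820e-01, -8.67759253e-04,
         2.07383606e-01],
       [-7.64100548e-01, -3.98281466e-01,  5.07466479e-01,
         3.12683708e-01],
       [ 4.49538046e-01,  2.35453870e-01,  8.61671062e-01,
        -1.35057455e+00],
       [ 0.00000000e+00,  0.00000000e+00,  0.00000000e+00,
         1.00000000e+00]])}
top {'fx': 474.2254398030874, 'fy': 474.2254398030874, 'cx': 263.3736777181462, 'cy': 191.03601538494846, 'distortion': array([0.00635591, 0.        , 0.        , 0.        , 0.        ]), 'camera_from_world': array([[-0.00529172, -0.99998403,  0.00198405, -0.01095714],
       [ 0.99690592, -0.00511981,  0.07843711, -0.45798797],
       [-0.0784257 ,  0.00239298,  0.99691709, -1.46721561],
       [ 0.        ,  0.        ,  0.        ,  1.        ]])}
wrist {'fx': 281.6922760641958, 'fy': 281.6922760641958, 'cx': 255.5861262785826
[... 352 characters left out ...]
.        ,  1.        ]])}
{'t': 0.15, 'q': array([-1.32750352e+00,  5.28268148e-01,  1.43358049e+00,  2.31977135e-05,
        1.18140000e+00, -1.78482605e-01]), 'qd': array([-3.43434872e-04, -2.74260498e-03, -2.97912617e-03, -7.58901260e-05,
        6.42476095e-04,  5.41011303e-04]), 'tau': array([ 8.49000626e-04, -4.42745233e+01, -1.78276044e+01, -2.39077553e-04,
        5.61002482e-03, -1.55197370e-05]), 'tcp_pos': array([ 0.25577559, -0.56968355,  0.23055763]), 'tool_rot': array([-0.14802555,  0.692027  , -0.69085617,  0.14800277]), 'force': array([-0.71116812, -0.36799061,  0.66091471]), 'ft_torque': array([-0.01367349,  0.01662455, -0.02765326]), 'finger_gap': 0.996362156223246} 0.0187
```

View pics/top0.png

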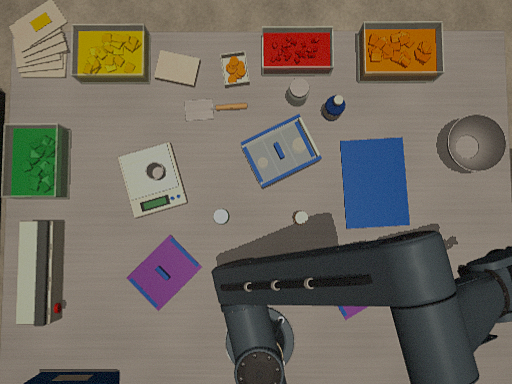

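View pics/scene0.png

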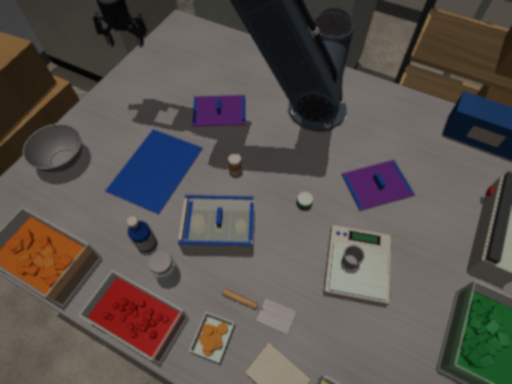

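View pics/wrist0.png

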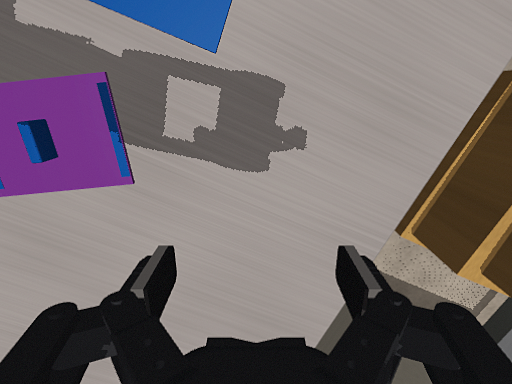

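The top view shows the box near (280,152), the mat near (375,183), the scale near (153,180) with the cup near (156,171), the spice jar at (301,217) and the tin at (221,216). I'll measure these next.

```bash
cat > h.py <<'E'
from station import *
import cv2, numpy as np
from scipy.spatial.transform import Rotation as R
def ray(n,px,M=None):
    M=M or camera_model(n)
    K=np.array([[M['fx'],0,M['cx']],[0,M['fy'],M['cy']],[0,0,1]])
    p=cv2.undistortPoints(np.array(px,float).reshape(-1,1,2),K,M['distortion']).reshape(-1,2)
    T=M['camera_from_world'];Rm=T[:3,:3];o=-Rm.T@T[:3,3]
    d=np.c_[p[:,0],-p[:,1],-np.ones(len(p))]@Rm
    return o,d
def onz(n,px,z,M=None):
    o,d=ray(n,px,M); s=(z-o[2])/d[:,2]
    return o+d*s[:,None]
def proj(n,P,M=None):
    M=M or camera_model(n)
    T=M['camera_from_world'];c=np.array(P,float).reshape(-1,3)@T[:3,:3].T+T[:3,3]
    K=np.array([[M['fx'],0,M['cx']],[0,M['fy'],M['cy']],[0,0,1]])
    return cv2.projectPoints(c*[1,-1,-1],np.zeros(3),np.zeros(3),K,M['distortion'])[0].reshape(-1,2)
def snap(n,f):
    M=camera_model(n);im=cv2.cvtColor(snapshot(n),cv2.COLOR_RGB2BGR);cv2.imwrite(f'pics/{f}.png',im);return im,M
def crop(im,x0,y0,x1,y1,s,f):
    cv2.imwrite(f'pics/{f}.png',cv2.resize(im[y0:y1,x0:x1],None,fx=s,fy=s,interpolation=cv2.INTER_CUBIC))
E
python3 - <<'E'
from h import *
im=cv2.imread('pics/top0.png')
crop(im,100,80,240,260,4,'cA'); crop(im,220,90,420,240,4,'cB')
im2=cv2.imread('pics/scene0.png'); crop(im2,160,140,420,320,3,'cC')
hsv=cv2.cvtColor(im,cv2.COLOR_BGR2HSV)
m=cv2.inRange(hsv,(100,120,60),(125,255,255))
cs,_=cv2.findContours(m,cv2.RETR_EXTERNAL,cv2.CHAIN_APPROX_NONE)
for c in cs:
    a=cv2.contourArea(c)
    if a>25: print(a,cv2.minAreaRect(c), cv2.boxPoints(cv2.minAreaRect(c)).round(1).tolist())
E
```

```text
26.5 ((341.9000244140625, 309.800048828125), (12.074767112731934, 3.5777084827423096), 63.43495178222656) [[337.6000061035156, 305.20001220703125], [340.79998779296875, 303.6000061035156], [346.20001220703125, 314.3999938964844], [343.0, 316.0]]
99.0 ((143.15940856933594, 292.3257751464844), (37.51453399658203, 3.3618552684783936), 46.27302551269531) [[129.0, 279.8999938964844], [131.39999389648438, 277.6000061035156], [157.3000030517578, 304.70001220703125], [154.89999389648438, 307.0]]
63.0 ((162.0, 273.0), (15.55634880065918, 4.242640018463135), 45.0) [[155.0, 269.0], [158.0, 266.0], [169.0, 277.0], [166.0, 280.0]]
103.0 ((184.00001525878906, 252.00003051757812), (36.76955032348633, 2.8284263610839844), 45.0) [[170.0, 240.0], [172.0, 238.0], [198.0, 264.0], [196.0, 266.0]]
132.5 ((291.10003662109375, 171.20001220703125), (3.1304945945739746, 65.29318237304688), 63.43495178222656) [[261.20001220703125, 184.39999389648438], [319.6000061035156, 155.1999969482422], [321.0, 158.0], [262.6000061035156, 187.1999969482422]]
98.5 ((252.30001831054688, 164.10000610351562), (37.1187286376953
[... 743 characters left out ...]
8438), (37.565940856933594, 3.5777082443237305), 63.43495178222656) [[294.20001220703125, 122.4000015258789], [297.3999938964844, 120.80000305175781], [314.20001220703125, 154.39999389648438], [311.0, 156.0]]
95.5 ((269.9495544433594, 128.896728515625), (2.612114906311035, 64.40430450439453), 63.97041320800781) [[240.39999389648438, 141.89999389648438], [298.29998779296875, 113.5999984741211], [299.5, 115.9000015258789], [241.60000610351562, 144.1999969482422]]
158.5 ((334.4764099121094, 105.5424575805664), (18.454429626464844, 16.220474243164062), 29.054607391357422) [[322.5, 108.19999694824219], [330.29998779296875, 94.0], [346.5, 102.9000015258789], [338.6000061035156, 117.0999984741211]]
```

View pics/cA.png

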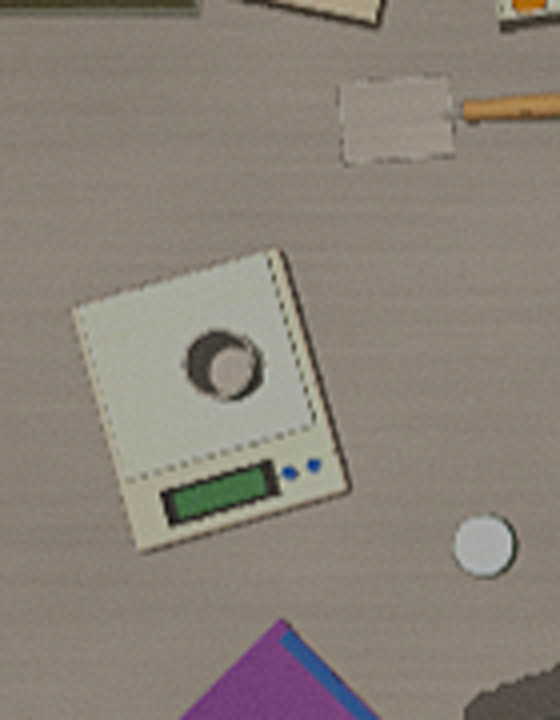

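View pics/cB.png

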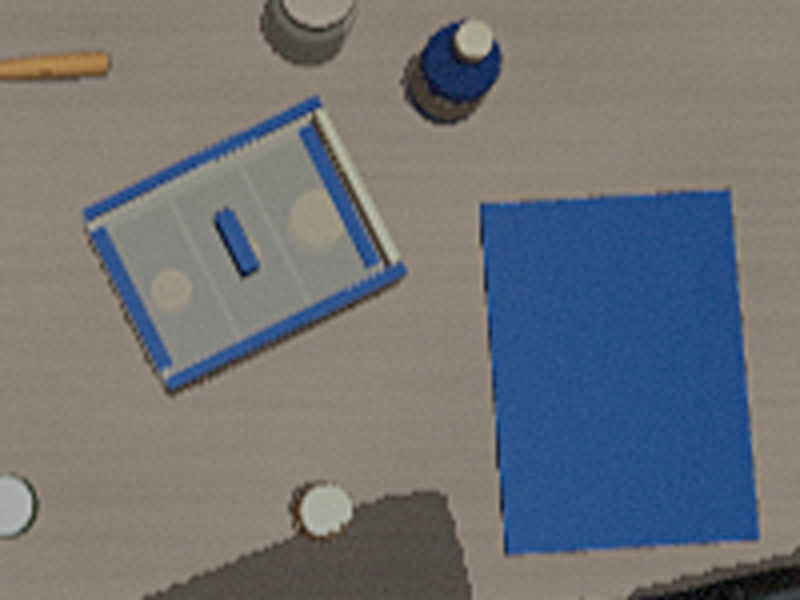

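View pics/cC.png

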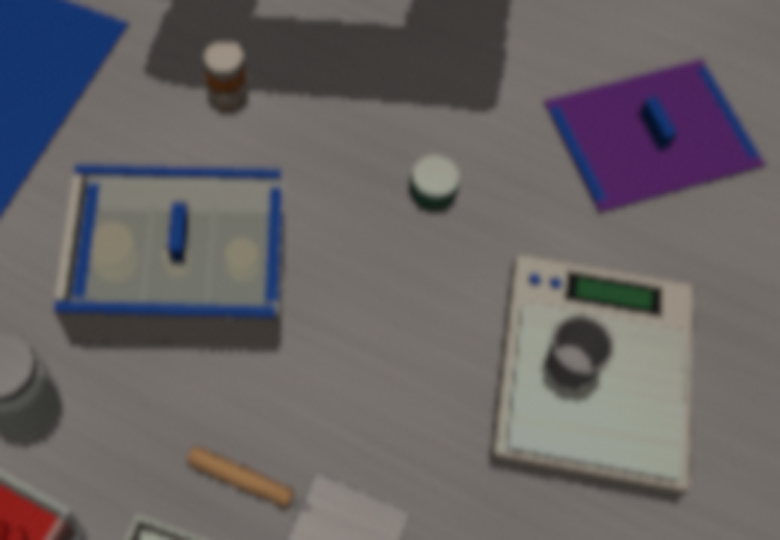

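```bash
python3 - <<'E'
from h import *
np.set_printoptions(precision=4,suppress=True)
im=cv2.imread('pics/top0.png');hsv=cv2.cvtColor(im,cv2.COLOR_BGR2HSV)
m=cv2.inRange(hsv,(100,120,60),(125,255,255))
# mat
mm=m.copy();mm[:,:330]=0;mm[:125]=0;mm[235:]=0
c=max(cv2.findContours(mm,0,1)[0],key=cv2.contourArea)
P=onz('top',c.reshape(-1,2)+0.0,0.004)[:,:2]
r=cv2.minAreaRect((P*1000).astype(np.float32));print('mat',r);print(cv2.boxPoints(r))
# box lips: outer
sel=m.copy();sel[:, :235]=0;sel[:,325:]=0;sel[:110]=0;sel[195:]=0
pts=np.argwhere(sel)[:,::-1]
q=onz('top',pts,0.0745)[:,:2]*1000
r=cv2.minAreaRect(q.astype(np.float32));print('box top',r);print(cv2.boxPoints(r))
# handle
mm=sel.copy();mm[:,:268]=0;mm[:,290:]=0;mm[:138]=0;mm[162:]=0
c=max(cv2.findContours(mm,0,1)[0],key=cv2.contourArea)
print('handle',cv2.minAreaRect((onz('top',c,0.099)[:,:2]*1000).astype(np.float32)))
# hand corners lips
print('lipcorners',onz('top',[(241.2,143),(299.6,114.2),(321.3,156.8)],0.0745)*1000)
print('scale corners z36',onz('top',[(172,142),(118,157.5),(135,218),(187.5,203)],0.036)*1000)
print('platform? z45',onz('top',[(167.5,144),(118.5,157.5),(132.5,200),(178.5,187)],0.045)*1000)
print('cup rim',onz('top',[(156,171.5)],0.105)*1000, 'tin',onz('top',[(221.3,216.3)],.036)*1000,'spice',onz('top',[(301.4,217.5)],.075)*1000)
print('weights',onz('top',[(299,145),(262.7,162.5)],.05)*1000)
im=cv2.imread('pics/scene0.png')
print('sceneC cup rim',onz('scene',[(160+580/3,140+347/3)],0.105)*1000)
print('scene handle',onz('scene',[(160+178/3,140+206/3),(160+178/3,140+260/3)],0.099)*1000)
print(R.from_quat(sense()['tool_rot']).as_matrix())
E
```

```text
mat ((485.23046875, -364.37799072265625), (277.7137756347656, 199.31219482421875), 3.165949821472168)
[[ 341.0817 -272.5428]
 [ 352.0893 -471.5508]
 [ 629.3793 -456.2132]
 [ 618.3716 -257.2052]]
box top ((577.4602661132812, -65.24089050292969), (153.02659606933594, 199.35623168945312), 26.198266983032227)
[[ 464.8013   -9.5815]
 [ 552.8128 -188.4582]
 [ 690.1193 -120.9003]
 [ 602.1077   57.9765]]
handle ((574.663330078125, -60.07118225097656), (49.67667007446289, 13.385663986206055), 25.94316864013672)
lipcorners [[ 600.1136   53.3361   74.5   ]
 [ 688.0682 -124.9827   74.5   ]
 [ 556.6303 -189.2704   74.5   ]]
scale corners z36 [[611.2878 270.6975  36.    ]
 [563.3536 437.8517  36.    ]
 [375.3168 382.1255  36.    ]
 [420.6746 221.0516  36.    ]]
platform? z45 [[603.4294 282.8345  45.    ]
 [561.9809 433.556   45.    ]
 [430.2846 388.255   45.    ]
 [469.5903 247.6465  45.    ]]
cup rim [[510.6186 303.8546 105.    ]] tin [[379.1182 116.7028  36.    ]] spice [[ 373.2602 -126.8052   75.    ]]
weights [[ 597.4362 -124.0334   50.    ]
 [ 543.5416  -11.6603   50.    ]]
sceneC cup rim [[520.9882 309.6942 105.    ]]
scene handle [[559.3297 -67.2758  99.    ]
 [606.7809 -39.1163  99.    ]]
[[-0.9124 -0.0004  0.4094]
 [-0.4094  0.0016 -0.9124]
 [-0.0003 -1.     -0.0016]]
```

The box's yaw is 26.2° and its sizes agree with those given: box 153x199, mat 278x199, handle 50x13. The large weight is in the -y compartment. I'll keep this tool orientation, since the jaws already lie along box y, and go above the cup.

>>> play_rows --pt "-0.03 0 -0.035 0 0 0" --pt "-0.08 0 -0.09 0 0 0" --pt "-0.595 0 -0.69 0 0 0" --pt "-0.595 0 -0.69 0 0 0" --pt "-0.595 0 -0.69 0 0 0" --pt "-0.595 0 -0.69 0 0 0" --pt "-0.595 0 -0.69 0 0 0" --pt "-0.595 0 -0.69 0 0 0" --pt "-0.595 0 -0.69 0 0 0" --pt "-0.595 0 -0.69 0 0 0" --pt "-0.595 0 -0.69 0 0 0" --pt "-0.595 0 -0.69 0 0 0" --gripper 0.085

```text
t: 1.35
tcp_pos: [0.4268, 0.0029, 0.2314]
tool_rot: [0.148, -0.691, 0.692, -0.148]
force: [1.1, -0.7, 0.5]
finger_gap: 0.994
```

```bash
cat >> h.py <<'E'
def st():
    s=sense();Rm=R.from_quat(s['tool_rot']).as_matrix()
    print('t%.2f'%s['t'],'p',s['tcp_pos'].round(4),'q',s['q'].round(2),'F',s['force'].round(1),'gap',round(s['finger_gap'],3),'jawyaw',np.degrees(np.arctan2(Rm[1,2],Rm[0,2])).round(2),'down',Rm[:,1].round(3))
    return s,Rm
def to(p,yaw=None):
    s,Rm=st();d=Rm.T@(np.array(p)-s['tcp_pos']);
    r=np.zeros(3)
    if yaw is not None:
        z=np.array([np.cos(np.radians(yaw)),np.sin(np.radians(yaw)),0]);y=np.array([0,0,-1.]);T=np.c_[np.cross(y,z),y,z]
        r=R.from_matrix(Rm.T@T).as_rotvec()
    print('delta',d.round(4),'rot',r.round(4))
E
python3 - <<'E'
from h import *
to([.5155,.3055,.23],-63.8)
E
```

```text
t1.35 p [0.4268 0.0029 0.2314] q [-0.26  0.26  1.91 -0.    0.97  0.89] F [ 1.1 -0.7  0.5] gap 0.994 jawyaw -65.84 down [ 0. -0. -1.]
delta [-0.2047  0.0014 -0.2398] rot [-0.0003 -0.0357 -0.0003]
```

>>> play_rows --pt "-0.205 0 -0.24 0 -0.036 0" --pt "-0.205 0 -0.24 0 -0.036 0" --pt "-0.205 0 -0.24 0 -0.036 0" --pt "-0.205 0 -0.24 0 -0.036 0" --pt "-0.205 0 -0.24 0 -0.036 0" --pt "-0.205 0 -0.24 0 -0.036 0" --pt "-0.205 0 -0.24 0 -0.036 0" --pt "-0.205 0 -0.24 0 -0.036 0"

```text
t: 2.15
tcp_pos: [0.5155, 0.3059, 0.2307]
tool_rot: [-0.162, 0.688, -0.688, 0.162]
force: [-0.0, -0.9, 0.9]
finger_gap: 1.0
```

```bash
python3 - <<'E'
from h import *
st()
im,M=snap('wrist','w1'); snap('top','t1')
print(proj('wrist',[[.5155,.3055,.105],[.5155,.3055,.045]],M))
E
```

```text
t2.15 p [0.5155 0.3059 0.2307] q [0.35 0.49 1.5  0.   1.15 1.46] F [-0.  -0.9  0.9] gap 1.0 jawyaw -63.57 down [ 0.  0. -1.]
[[257.35293472 181.16224672]
 [257.06682581 166.27861886]]
```

View pics/w1.png

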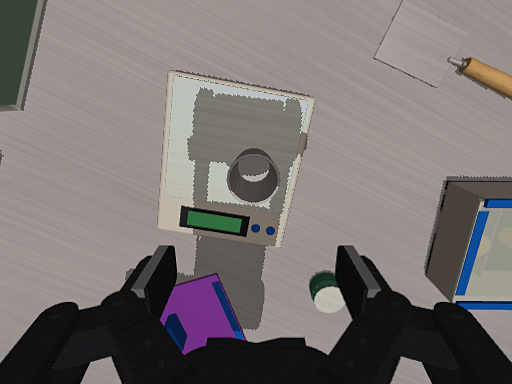

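View pics/t1.png

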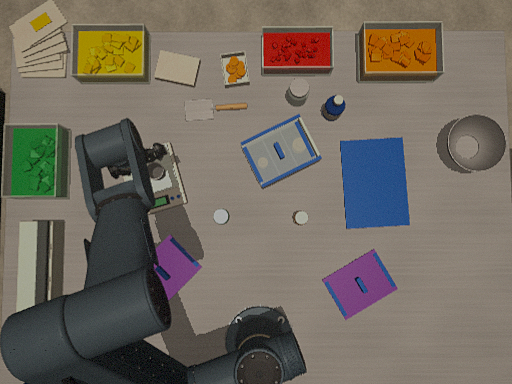

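```bash
python3 - <<'E'
from h import *
im=cv2.imread('pics/w1.png'); crop(im,150,60,330,260,4,'w1c'); 
E
```

```text
(no output)
```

View pics/w1c.png

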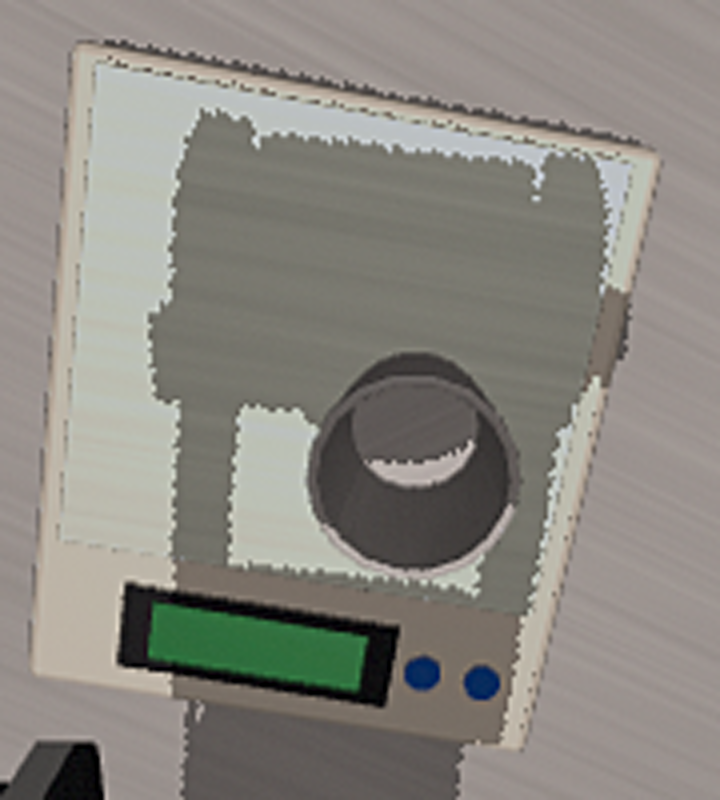

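```bash
python3 - <<'E'
from h import *
np.set_printoptions(precision=4,suppress=True)
# wrist pose recorded: arm unmoved
f=lambda L:[(150+a/4,60+b/4) for a,b in L]
e=onz('wrist',f([(308,475),(520,475),(414,376),(414,574),(414,475)]),.105);print('rim',e*1000,np.linalg.norm(e[0]-e[1]),np.linalg.norm(e[2]-e[3]))
p=onz('wrist',f([(94,62),(634,160),(522,612),(60,541)]),.045)*1000;print(p,p.mean(0))
b=onz('wrist',f([(78,42),(660,155),(523,748),(33,672)]),.036)*1000;print(b,b.mean(0))
for a in(p,b):print([np.linalg.norm(a[i]-a[i-1]).round(1) for i in range(4)])
E
```

```text
rim [[503.3061 330.5574 105.    ]
 [526.5347 283.3557 105.    ]
 [537.2934 317.9026 105.    ]
 [491.1565 295.3322 105.    ]
 [514.9205 306.9578 105.    ]] 0.05260768268893362 0.05136185000514396
[[564.6851 427.7565  45.    ]
 [607.1288 284.6622  45.    ]
 [472.7312 248.658   45.    ]
 [430.75   388.302   45.    ]] [518.8238 337.3447  45.    ]
[[566.8677 435.8908  36.    ]
 [612.0651 277.1546  36.    ]
 [425.0958 222.2402  36.    ]
 [378.7678 381.5376  36.    ]] [495.6991 329.2058  36.    ]
[np.float64(139.6), np.float64(149.3), np.float64(139.1), np.float64(145.8)]
[np.float64(195.8), np.float64(165.0), np.float64(194.9), np.float64(165.9)]
```

Rim centre is (514.9, 306.9) mm with a measured diameter of 52 (54 given); pan centre is (519, 337). Now I descend on the cup and grip it.

>>> play_rows --pt "0 0.05 -0.001 0 0 0" --pt "0 0.1 -0.001 0 0 0" --pt "0 0.14 -0.001 0 0 0" --pt "0 0.163 -0.001 0 0 0" --pt "0 0.163 -0.001 0 0 0"

```text
t: 2.75
tcp_pos: [0.512, 0.3015, 0.065]
tool_rot: [0.163, -0.688, 0.689, -0.156]
force: [0.3, -1.1, 0.9]
finger_gap: 0.996
```

>>> play_rows --pt "0 0 0 0 0 0" --pt "0 0 0 0 0 0" --pt "0 0 0 0 0 0" --pt "0 0 0 0 0 0" --pt "0 0 0 0 0 0" --pt "0 0 0 0 0 0" --gripper 0.02 --force 25

```text
t: 3.35
tcp_pos: [0.5164, 0.3051, 0.0706]
tool_rot: [0.159, -0.689, 0.689, -0.162]
force: [-0.3, -0.3, 7.1]
finger_gap: 0.613
```

```bash
python3 - <<'E'
from h import *
to([.585,-.389,.23],-63.8)
E
```

```text
t3.35 p [0.5164 0.3051 0.0706] q [ 0.35  0.71  1.62 -0.    0.81  1.46] F [-0.3 -0.3  7.1] gap 0.613 jawyaw -63.73 down [ 0.004  0.001 -1.   ]
delta [ 0.245  -0.1598  0.6529] rot [-0.001   0.0011 -0.0041]
```

>>> play_rows --pt "0 -0.02 0 0 0 0" --pt "0 -0.06 0 0 0 0" --pt "0 -0.11 0 0 0 0" --pt "0 -0.15 0 0 0 0" --pt "0.01 -0.17 0.04 0 0 0" --pt "0.1 -0.17 0.26 0 0 0" --pt "0.1 -0.17 0.26 0 0 0" --pt "0.1 -0.17 0.26 0 0 0" --pt "0.1 -0.17 0.26 0 0 0" --pt "0.1 -0.17 0.26 0 0 0"

```text
t: 4.35
tcp_pos: [0.5399, 0.0246, 0.2389]
tool_rot: [0.16, -0.688, 0.689, -0.16]
force: [0.3, -0.1, -1.2]
finger_gap: 0.612
```

```bash
python3 - <<'E'
from h import *
to([.585,-.389,.23],-63.8)
im,_=snap('wrist','w2')
E
```

```text
t4.35 p [0.5399 0.0246 0.2389] q [-0.16  0.4   1.64 -0.    1.1   0.95] F [ 0.3 -0.1 -1.2] gap 0.612 jawyaw -63.83 down [ 0.001 -0.001 -1.   ]
delta [0.142  0.0093 0.391 ] rot [-0.0012 -0.0005 -0.0003]
```

View pics/w2.png

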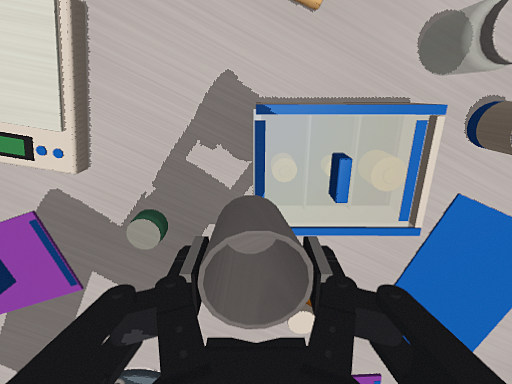

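The cup is held upright, centred near (258,275), and the box with its lid handle shows at (341,178). On to the mat.

>>> play_rows --pt "0.142 0.01 0.391 0 0 0" --pt "0.142 0.01 0.391 0 0 0" --pt "0.142 0.01 0.391 0 0 0" --pt "0.142 0.01 0.391 0 0 0" --pt "0.142 0.01 0.391 0 0 0" --pt "0.142 0.01 0.391 0 0 0" --pt "0.142 0.01 0.391 0 0 0" --pt "0.142 0.01 0.391 0 0 0" --pt "0.142 0.01 0.391 0 0 0" --pt "0.142 0.01 0.391 0 0 0" --pt "0.142 0.01 0.391 0 0 0"

```text
t: 5.5
tcp_pos: [0.5852, -0.3847, 0.2279]
tool_rot: [-0.161, 0.69, -0.688, 0.16]
force: [-0.7, 1.2, -0.8]
finger_gap: 0.613
```

```bash
python3 - <<'E'
from h import *
to([.585,-.389,.04],-63.8)
im,_=snap('wrist','w3')
im,_=snap('top','t3');crop(im,220,80,430,260,3,'t3c')
E
```

```text
t5.50 p [ 0.5852 -0.3847  0.2279] q [-0.74  0.64  1.23  0.    1.28  0.37] F [-0.7  1.2 -0.8] gap 0.613 jawyaw -63.77 down [-0.001  0.002 -1.   ]
delta [0.002  0.1879 0.0042] rot [0.0025 0.0006 0.0001]
```

View pics/t3c.png

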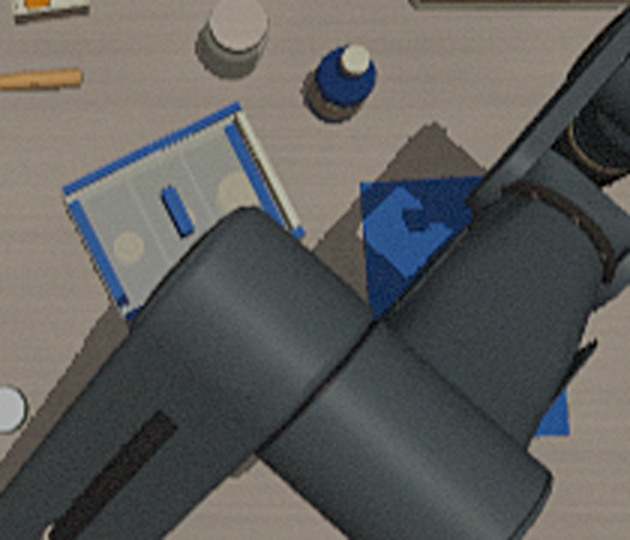

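View pics/w3.png

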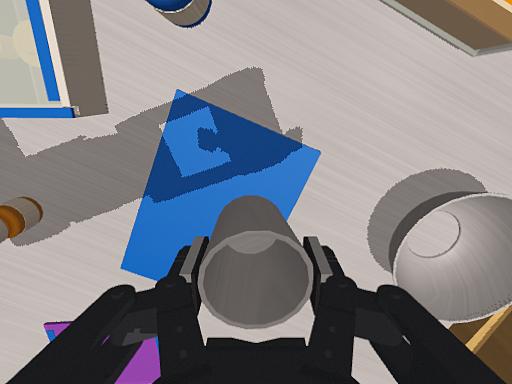

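```bash
python3 - <<'E'
from h import *
to([.585,-.389,.034],-63.8)
print(onz('wrist',[(178,90),(320.5,151.5)],.004)*1000)
E
```

```text
t5.60 p [ 0.5856 -0.3837  0.2284] q [-0.74  0.64  1.23  0.    1.28  0.37] F [-0.1 -0.9 -1.5] gap 0.61 jawyaw -63.66 down [-0.001  0.002 -1.   ]
delta [0.0029 0.1943 0.0048] rot [0.0018 0.0025 0.0001]
[[ 619.81101649 -258.72031367    4.        ]
 [ 631.49868801 -454.16922336    4.        ]]
```

Seen from the wrist, the far mat corners agree with the top view to within 2 mm. I'll lower the cup.

>>> play_rows --pt "0.003 0.04 0.005 0 0 0" --pt "0.003 0.085 0.005 0 0 0" --pt "0.003 0.13 0.005 0 0 0" --pt "0.003 0.165 0.005 0 0 0" --pt "0.003 0.182 0.005 0 0 0" --pt "0.003 0.19 0.005 0 0 0" --pt "0.003 0.19 0.005 0 0 0" --pt "0.003 0.19 0.005 0 0 0"

```text
t: 6.4
tcp_pos: [0.5865, -0.3928, 0.0405]
tool_rot: [0.16, -0.687, 0.69, -0.161]
force: [0.8, 0.3, -0.5]
finger_gap: 0.609
```

```bash
python3 - <<'E'
from h import *
to([.585,-.389,.0296],-63.8)
E
```

```text
t6.40 p [ 0.5865 -0.3928  0.0405] q [-0.75  0.86  1.34  0.    0.94  0.36] F [ 0.8  0.3 -0.5] gap 0.609 jawyaw -63.74 down [ 0.003 -0.003 -1.   ]
delta [-0.0003  0.0109 -0.0041] rot [-0.0036  0.001  -0.0014]
```

>>> play_rows --pt "0 0.003 -0.002 0 0 0" --pt "0 0.005 -0.003 0 0 0" --pt "0 0.007 -0.003 0 0 0" --pt "0 0.009 -0.003 0 0 0" --pt "0 0.009 -0.003 0 0 0" --pt "0 0.009 -0.003 0 0 0"

```text
t: 7.0
tcp_pos: [0.584, -0.3895, 0.0298]
tool_rot: [0.16, -0.689, 0.689, -0.161]
force: [-1.8, 0.1, 2.5]
finger_gap: 0.61
```

```bash
python3 - <<'E'
from h import *
to([.585,-.389,.0296],-63.8)
E
```

```text
t7.00 p [ 0.584  -0.3895  0.0298] q [-0.75  0.87  1.35  0.    0.92  0.37] F [-1.8  0.1  2.5] gap 0.61 jawyaw -63.77 down [ 0. -0. -1.]
delta [-0.0011  0.0002  0.    ] rot [-0.0003  0.0005 -0.0002]
```

>>> play_rows --pt "0 0.001 0 0 0 0" --pt "0 0.001 0 0 0 0" --pt "0 0.001 0 0 0 0"

```text
t: 7.3
tcp_pos: [0.5841, -0.3894, 0.0296]
tool_rot: [0.16, -0.688, 0.689, -0.161]
force: [-1.8, 2.2, 7.6]
finger_gap: 0.614
```

Contact at 7.6 N, so the cup is on the mat. I'll release and rise.

>>> play_rows --pt "0 0 0 0 0 0" --pt "0 0 0 0 0 0" --pt "0 0 0 0 0 0" --pt "0 0 0 0 0 0" --pt "0 -0.015 0 0 0 0" --pt "0 -0.05 0 0 0 0" --pt "0 -0.1 0 0 0 0" --pt "0 -0.15 0 0 0 0" --pt "0 -0.19 0 0 0 0" --gripper 0.085

```text
t: 8.2
tcp_pos: [0.5845, -0.3899, 0.2229]
tool_rot: [0.16, -0.687, 0.69, -0.161]
force: [1.1, -1.4, 0.4]
finger_gap: 0.991
```

```bash
python3 - <<'E'
from h import *
im,_=snap('wrist','w4')
to([.5747,-.0601,.2],-63.8)
E
```

```text
t8.25 p [ 0.5875 -0.3925  0.2309] q [-0.75  0.64  1.22 -0.    1.27  0.37] F [ 1.9 -1.5  4.5] gap 0.999 jawyaw -63.75 down [ 0.013 -0.012 -1.   ]
delta [-0.1353  0.0268 -0.3042] rot [-0.0165  0.0008 -0.0063]
```

View pics/w4.png

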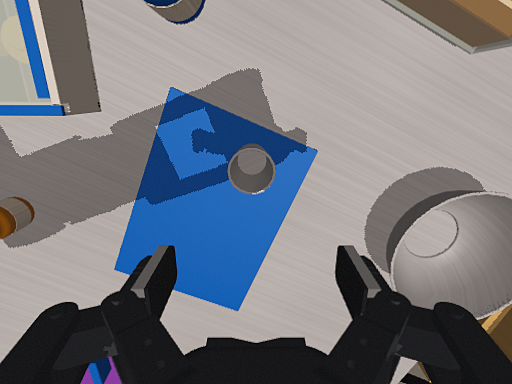

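The cup stands upright on the mat near (251,170). Next, above the lid handle.

>>> play_rows --pt "-0.135 0.02 -0.304 0 0 0" --pt "-0.135 0.02 -0.304 0 0 0" --pt "-0.135 0.02 -0.304 0 0 0" --pt "-0.135 0.02 -0.304 0 0 0" --pt "-0.135 0.02 -0.304 0 0 0" --pt "-0.135 0.02 -0.304 0 0 0" --pt "-0.135 0.02 -0.304 0 0 0" --pt "-0.135 0.02 -0.304 0 0 0" --pt "-0.135 0.02 -0.304 0 0 0" --pt "-0.135 0.02 -0.304 0 0 0"

```text
t: 9.25
tcp_pos: [0.5712, -0.0581, 0.1989]
tool_rot: [0.16, -0.688, 0.689, -0.161]
force: [-0.7, 0.5, -0.4]
finger_gap: 0.996
```

```bash
python3 - <<'E'
from h import *
to([.5747,-.0601,.075],-63.8)
im,M=snap('wrist','w5')
crop(im,130,80,370,280,3,'w5c')
hsv=cv2.cvtColor(im,cv2.COLOR_BGR2HSV);m=cv2.inRange(hsv,(100,120,40),(125,255,255))
for c in cv2.findContours(m,0,1)[0]:
    if cv2.contourArea(c)>60: print(cv2.minAreaRect(c))
E
```

```text
t9.25 p [ 0.5712 -0.0581  0.1989] q [-0.3   0.5   1.6  -0.    1.04  0.82] F [-0.7  0.5 -0.4] gap 0.996 jawyaw -63.81 down [ 0.002 -0.001 -1.   ]
delta [-0.0021  0.1239  0.0032] rot [-0.0015 -0.0001 -0.0009]
((412.5999755859375, 371.20001220703125), (35.417510986328125, 24.03331184387207), 18.434947967529297)
((336.39825439453125, 329.48272705078125), (15.938528060913086, 53.83319091796875), 32.82853698730469)
((266.5, 241.5), (9.0, 187.0), 90.0)
((440.2845153808594, 263.3362121582031), (128.1550750732422, 98.8737564086914), 23.198591232299805)
((261.0, 180.99998474121094), (13.999998092651367, 55.99999237060547), 0.0)
((347.33538818359375, 171.98170471191406), (11.926606178283691, 115.84268188476562), 6.34019136428833)
((172.7164764404297, 171.92587280273438), (115.65864562988281, 12.416497230529785), 84.0938491821289)
((268.4999694824219, 102.0), (220.99996948242188, 9.999998092651367), -0.0)
((484.0, 128.5), (67.0, 54.0), 90.0)
((430.7265930175781, 116.4815902709961), (21.71568489074707, 53.48004150390625), 19.79887580871582)
```

View pics/w5c.png

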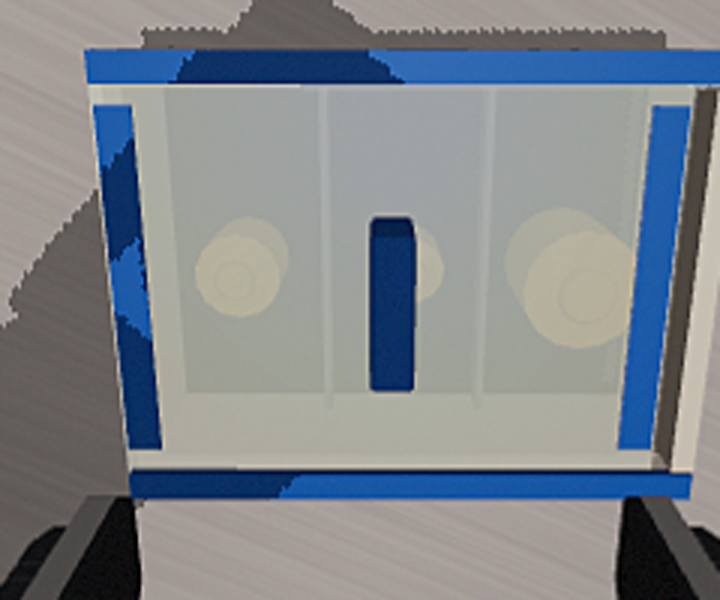

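```bash
python3 - <<'E'
from h import *
np.set_printoptions(precision=1,suppress=True)
f=lambda L:[(130+a/3,80+b/3) for a,b in L]
e=onz('wrist',f([(370,237),(416,237),(416,391),(370,391),(393,314)]),.099)*1000;print(e)
print(np.linalg.norm(e[0]-e[1]),np.linalg.norm(e[1]-e[2]))
print('lips left end corners',onz('wrist',f([(86,49),(131,499),(692,499)]),.0745)*1000)
print('weights tops',onz('wrist',f([(236,276),(579,289),(416,265)]),.045)*1000)
to([.5747,-.0601,.075],-63.8)
E
```

```text
[[595.1 -43.   99. ]
 [601.  -55.1  99. ]
 [557.5 -77.2  99. ]
 [551.2 -64.4  99. ]
 [576.9 -59.6  99. ]]
13.429461617562573 48.772797448049324
lips left end corners [[ 604.2   56.    74.5]
 [ 466.5  -10.3   74.5]
 [ 554.7 -190.7   74.5]]
weights tops [[ 549.6  -10.7   45. ]
 [ 600.1 -124.9   45. ]
 [ 582.   -67.5   45. ]]
t9.30 p [ 0.6 -0.1  0.2] q [-0.3  0.5  1.6 -0.   1.   0.8] F [-0.6  0.3 -0.3] gap 0.996 jawyaw -63.85 down [ 0. -0. -1.]
delta [-0.   0.1  0. ] rot [-0. -0. -0.]
```

```bash
python3 - <<'E'
from h import *
to([.576,-.0600,.074],-63.8)
E
```

```text
t9.30 p [ 0.5711 -0.0584  0.1988] q [-0.3   0.5   1.6  -0.    1.04  0.82] F [-0.6  0.3 -0.3] gap 0.996 jawyaw -63.85 down [ 0.001 -0.001 -1.   ]
delta [-0.0036  0.1248  0.0035] rot [-0.0012 -0.0009 -0.0008]
```

>>> play_rows --pt "-0.004 0.03 0.003 0 0 0" --pt "-0.004 0.07 0.003 0 0 0" --pt "-0.004 0.1 0.003 0 0 0" --pt "-0.004 0.115 0.003 0 0 0" --pt "-0.004 0.124 0.003 0 0 0" --pt "-0.004 0.124 0.003 0 0 0" --pt "-0.004 0.124 0.003 0 0 0" --gripper 0.05

```text
t: 10.0
tcp_pos: [0.5762, -0.0588, 0.0749]
tool_rot: [0.16, -0.688, 0.689, -0.161]
force: [-0.5, 1.0, 0.4]
finger_gap: 0.588
```

```bash
python3 - <<'E'
from h import *
to([.576,-.0600,.074],-63.8)
E
```

```text
t10.00 p [ 0.5762 -0.0588  0.0749] q [-0.29  0.69  1.67 -0.    0.78  0.82] F [-0.5  1.   0.4] gap 0.588 jawyaw -63.83 down [ 0.001 -0.    -1.   ]
delta [0.0007 0.0009 0.001 ] rot [-0.0011 -0.0005 -0.0011]
```

>>> play_rows --pt "0 0 0 0 0 0" --pt "0 0 0 0 0 0" --pt "0 0 0 0 0 0" --pt "0 0 0 0 0 0" --pt "0 0 0 0 0 0" --gripper 0 --force 40

```text
t: 10.5
tcp_pos: [0.5764, -0.0581, 0.0755]
tool_rot: [0.16, -0.688, 0.689, -0.161]
force: [-0.3, -1.0, 5.8]
finger_gap: 0.154
```

Handle gripped, gap 13 mm. I'll pull along box +y, which is tool -z, with about 1 mm of lift.

>>> play_rows --pt "0 -0.001 0 0 0 0" --pt "0 -0.001 -0.005 0 0 0" --pt "0 -0.001 -0.015 0 0 0" --pt "0 -0.001 -0.025 0 0 0" --pt "0 -0.001 -0.035 0 0 0" --pt "0 -0.001 -0.035 0 0 0"

```text
t: 11.1
tcp_pos: [0.5588, -0.0244, 0.0755]
tool_rot: [-0.161, 0.689, -0.688, 0.16]
force: [0.3, 2.3, 4.2]
finger_gap: 0.154
```

```bash
python3 - <<'E'
from h import *
to([.576-.4415*.205,-.0590+.897*.205,.076],-63.8)
E
```

```text
t11.10 p [ 0.5588 -0.0244  0.0755] q [-0.24  0.67  1.72  0.    0.75  0.87] F [0.3 2.3 4.2] gap 0.154 jawyaw -63.7 down [-0.001  0.001 -1.   ]
delta [-0.0004 -0.0002 -0.1663] rot [0.0019 0.0017 0.0006]
```

>>> play_rows --pt "0 -0.001 -0.015 0 0 0" --pt "0 -0.001 -0.035 0 0 0" --pt "0 -0.001 -0.055 0 0 0" --pt "0 -0.001 -0.075 0 0 0" --pt "0 -0.001 -0.095 0 0 0" --pt "0 -0.001 -0.115 0 0 0" --pt "0 -0.001 -0.13 0 0 0" --pt "0 -0.001 -0.14 0 0 0" --pt "0 -0.001 -0.14 0 0 0"

```text
t: 12.0
tcp_pos: [0.4965, 0.1005, 0.0761]
tool_rot: [-0.162, 0.689, -0.688, 0.16]
force: [0.4, -0.6, -1.1]
finger_gap: 0.155
```

```bash
python3 - <<'E'
from h import *
to([.576-.4415*.215,-.0590+.897*.215,.076],-63.8)
im,_=snap('scene','s6')
crop(im,140,60,420,320,2.8,'s6c')
E
```

```text
t12.00 p [0.4965 0.1005 0.0761] q [-0.02  0.62  1.85  0.    0.67  1.09] F [ 0.4 -0.6 -1.1] gap 0.155 jawyaw -63.65 down [-0.002  0.    -1.   ]
delta [-0.001   0.0001 -0.0367] rot [0.0012 0.0026 0.0019]
```

View pics/s6c.png

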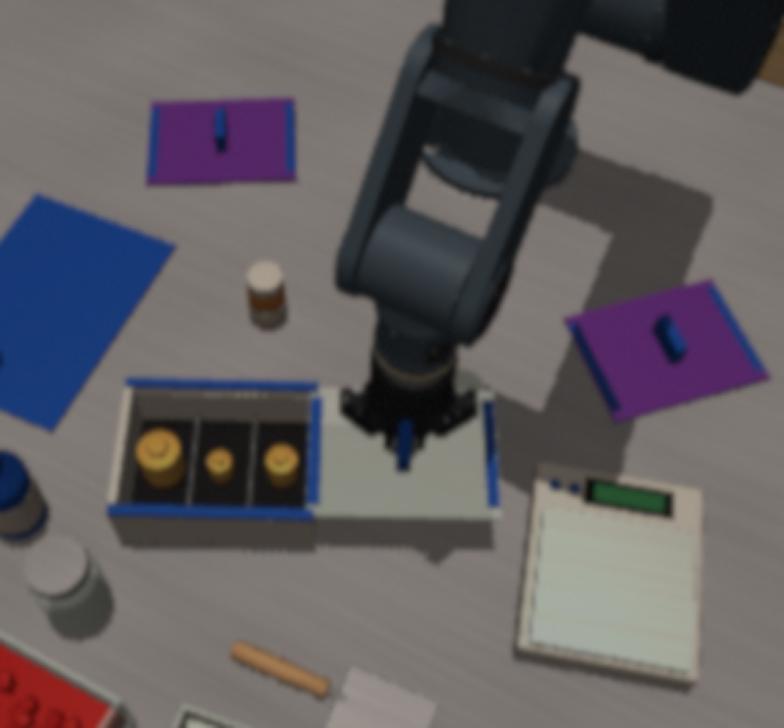

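The lid is at about box y = 182 mm, and all three weights stand in the box with the largest at the -y end. I'll pull on past 195, then lift.

>>> play_rows --pt "0 0 -0.015 0 0 0" --pt "0 0 -0.03 0 0 0" --pt "0 0 -0.037 0 0 0" --pt "0 0 -0.037 0 0 0" --pt "0 -0.01 -0.037 0 0 0" --pt "0 -0.03 -0.037 0 0 0" --pt "0 -0.07 -0.037 0 0 0" --pt "0 -0.11 -0.037 0 0 0" --pt "0 -0.15 -0.037 0 0 0" --pt "0 -0.17 -0.037 0 0 0" --pt "0 -0.17 -0.037 0 0 0"

```text
t: 13.15
tcp_pos: [0.4843, 0.132, 0.2503]
tool_rot: [0.157, -0.688, 0.689, -0.164]
force: [0.6, 0.5, -1.7]
finger_gap: 0.152
```

```bash
python3 - <<'E'
from h import *
to([.4473,-.3665,.245],3.2)
im,_=snap('scene','s7')
crop(im,140,60,420,320,2,'s7c')
E
```

```text
t13.15 p [0.4843 0.132  0.2503] q [ 0.04  0.33  1.72 -0.    1.08  1.16] F [ 0.6  0.5 -1.7] gap 0.152 jawyaw -63.8 down [ 0.009  0.    -1.   ]
delta [0.2533 0.0048 0.4309] rot [-0.0084 -1.1694 -0.0053]
```

View pics/s7c.png

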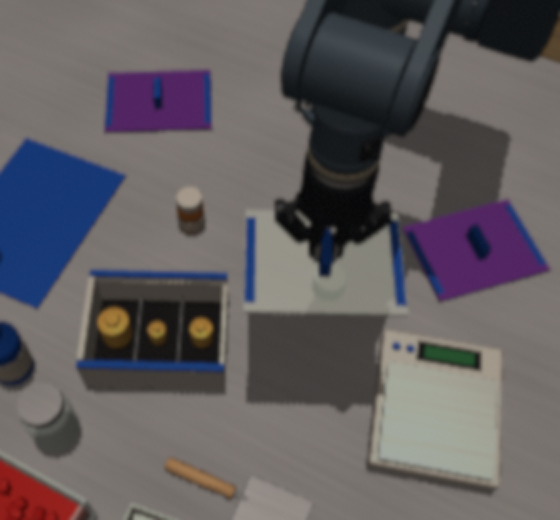

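The lid is free, level and lifted. I'll carry it to the mat while turning it +67°.

>>> play_rows --pt "0.01 0 0.017 0 -0.08 0" --pt "0.03 0 0.051 0 -0.2 0" --pt "0.055 0 0.094 0 -0.3 0" --pt "0.08 0 0.136 0 -0.41 0" --pt "0.105 0 0.179 0 -0.52 0" --pt "0.13 0 0.221 0 -0.63 0" --pt "0.155 0 0.264 0 -0.74 0" --pt "0.18 0 0.306 0 -0.85 0" --pt "0.205 0 0.349 0 -0.96 0" --pt "0.23 0 0.391 0 -1.06 0" --pt "0.245 0 0.417 0 -1.13 0" --pt "0.253 0 0.431 0 -1.17 0" --force 50

```text
t: 14.4
tcp_pos: [0.4438, -0.369, 0.2437]
tool_rot: [0.514, -0.487, 0.485, -0.514]
force: [0.4, -0.4, -1.5]
finger_gap: 0.152
```

>>> play_rows --pt "0 0 0 0 0 0" --pt "0 0 0 0 0 0"

```text
t: 14.6
tcp_pos: [0.4443, -0.365, 0.2444]
tool_rot: [-0.513, 0.488, -0.484, 0.514]
force: [-0.5, 0.1, -1.5]
finger_gap: 0.148
```

```bash
python3 - <<'E'
from h import *
to([.4473,-.3665,.1],3.2)
im,_=snap('wrist','w8')
im,_=snap('top','t8'); im,_=snap('scene','s8')
E
```

```text
t14.60 p [ 0.4443 -0.365   0.2444] q [-0.88  0.45  1.54  0.    1.16 -0.94] F [-0.5  0.1 -1.5] gap 0.148 jawyaw 3.16 down [-0.003  0.004 -1.   ]
delta [0.0023 0.1443 0.0033] rot [ 0.0025 -0.0007 -0.0042]
```

View pics/w8.png

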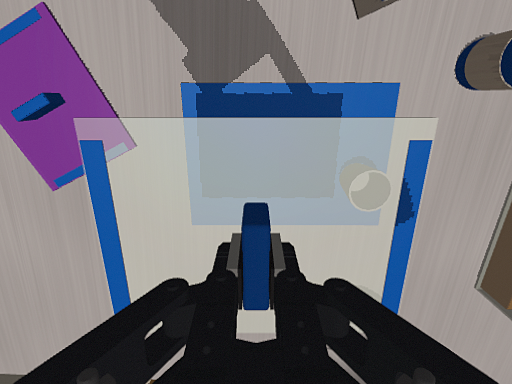

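View pics/s8.png

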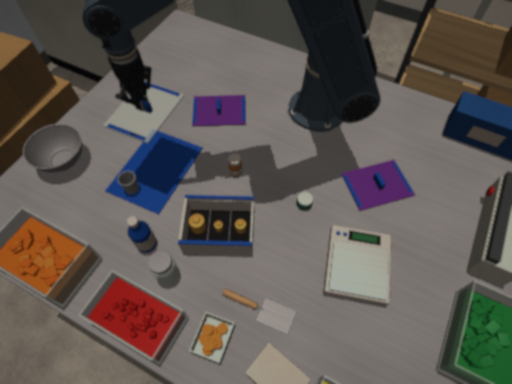

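```bash
python3 - <<'E'
from h import *
im=cv2.imread('pics/w4.png'); crop(im,200,120,300,220,5,'w4c')
im=cv2.imread('pics/t8.png'); crop(im,320,90,450,250,4,'t8c')
E
```

```text
(no output)
```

View pics/t8c.png

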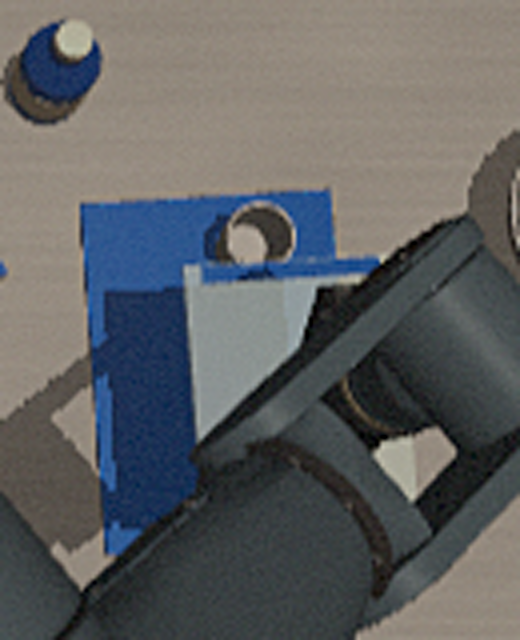

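```bash
python3 - <<'E'
from h import *
np.set_printoptions(precision=4,suppress=True)
print('cup',onz('top',[(320+260/4,90+234/4)],.064))
print('lid corner',onz('top',[(320+187/4,90+268/4)],.237), 'expected', np.array([.4443,-.365])+.095*np.array([.9985,.0553])+.0715*np.array([-.0553,.9985]))
to([.4473,-.3665,.03],3.2)
E
```

```text
cup [[ 0.5828 -0.3856  0.064 ]]
lid corner [[ 0.5309 -0.2908  0.237 ]] expected [ 0.5352 -0.2884]
t14.75 p [ 0.4451 -0.3644  0.2456] q [-0.88  0.44  1.54  0.    1.16 -0.94] F [ 0.2 -0.  -1.4] gap 0.151 jawyaw 3.31 down [-0.001  0.002 -1.   ]
delta [0.0027 0.2156 0.0023] rot [ 0.0011  0.002  -0.002 ]
```

>>> play_rows --pt "0.002 0.03 0.003 0 0 0" --pt "0.002 0.075 0.003 0 0 0" --pt "0.002 0.12 0.003 0 0 0" --pt "0.002 0.165 0.003 0 0 0" --pt "0.002 0.195 0.003 0 0 0" --pt "0.002 0.208 0.003 0 0 0" --pt "0.002 0.212 0.003 0 0 0" --pt "0.002 0.212 0.003 0 0 0"

```text
t: 15.55
tcp_pos: [0.4492, -0.3681, 0.035]
tool_rot: [0.514, -0.485, 0.486, -0.514]
force: [0.1, 0.4, -0.3]
finger_gap: 0.154
```

```bash
python3 - <<'E'
from h import *
to([.4485,-.3665,.017],3.2)
im,_=snap('wrist','w9')
E
```

```text
t15.55 p [ 0.4492 -0.3681  0.035 ] q [-0.88  0.75  1.68  0.    0.71 -0.94] F [ 0.1  0.4 -0.3] gap 0.154 jawyaw 3.3 down [ 0.001 -0.001 -1.   ]
delta [-0.0017  0.018  -0.0006] rot [-0.0008  0.0018  0.0011]
```

View pics/w9.png

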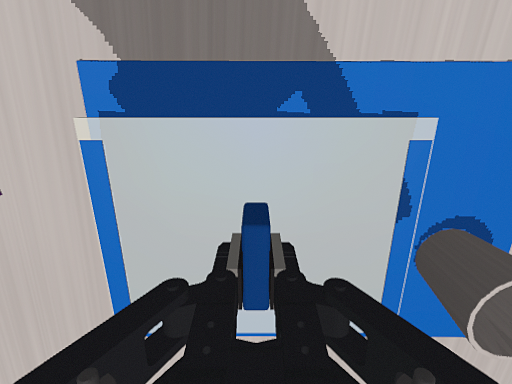

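```bash
python3 - <<'E'
from h import *
np.set_printoptions(precision=4,suppress=True)
print(onz('wrist',[(74,118),(438,118)],.026),onz('wrist',[(78,60)],.004))
E
```

```text
[[ 0.3494 -0.3021  0.026 ]
 [ 0.5393 -0.2914  0.026 ]] [[ 0.3429 -0.2727  0.004 ]]
```

>>> play_rows --pt "0 0.005 0.002 0 0 0" --pt "0 0.009 0.002 0 0 0" --pt "0 0.012 0.002 0 0 0" --pt "0 0.014 0.002 0 0 0" --pt "0 0.015 0.002 0 0 0" --pt "0 0.015 0.002 0 0 0"

```text
t: 16.2
tcp_pos: [0.4503, -0.3678, 0.0191]
tool_rot: [-0.514, 0.486, -0.485, 0.514]
force: [0.6, -0.0, -1.1]
finger_gap: 0.152
```

>>> play_rows --pt "0 0.001 0 0 0 0" --pt "0 0.002 0 0 0 0" --pt "0 0.002 0 0 0 0"

```text
t: 16.5
tcp_pos: [0.4505, -0.368, 0.0175]
tool_rot: [0.514, -0.485, 0.486, -0.514]
force: [-0.1, 0.2, 0.4]
finger_gap: 0.15
```

>>> play_rows --pt "0 0.001 0 0 0 0" --pt "0 0.0015 0 0 0 0" --pt "0 0.0015 0 0 0 0"

```text
t: 16.8
tcp_pos: [0.4505, -0.368, 0.0175]
tool_rot: [0.514, -0.485, 0.486, -0.514]
force: [-2.6, 2.1, 9.7]
finger_gap: 0.151
```

Contact at 9.7 N. Releasing the lid and rising.

>>> play_rows --pt "0 0 0 0 0 0" --pt "0 0 0 0 0 0" --pt "0 0 0 0 0 0" --pt "0 -0.01 0 0 0 0" --pt "0 -0.04 0 0 0 0" --pt "0 -0.09 0 0 0 0" --pt "0 -0.14 0 0 0 0" --pt "0 -0.19 0 0 0 0" --pt "0 -0.23 0 0 0 0" --pt "0 -0.23 0 0 0 0" --gripper 0.06

```text
t: 17.8
tcp_pos: [0.4531, -0.3708, 0.2533]
tool_rot: [0.515, -0.48, 0.491, -0.514]
force: [-0.5, 0.2, 0.2]
finger_gap: 0.698
```

```bash
python3 - <<'E'
from h import *
im,_=snap('wrist','w10')
to([.600,-.125,.2],-63.8)
to([.600,-.125,.2],26.2)
E
```

```text
t17.85 p [ 0.4517 -0.3693  0.2499] q [-0.88  0.45  1.52  0.    1.16 -0.93] F [-0.7  0.6  0.3] gap 0.702 jawyaw 3.28 down [ 0.005 -0.006 -1.   ]
delta [-0.2357  0.0491  0.1617] rot [-0.0083  1.1707  0.003 ]
t17.85 p [ 0.4517 -0.3693  0.2499] q [-0.88  0.45  1.52  0.    1.16 -0.93] F [-0.7  0.6  0.3] gap 0.702 jawyaw 3.28 down [ 0.005 -0.006 -1.   ]
delta [-0.2357  0.0491  0.1617] rot [-0.0036 -0.4001  0.0076]
```

View pics/w10.png

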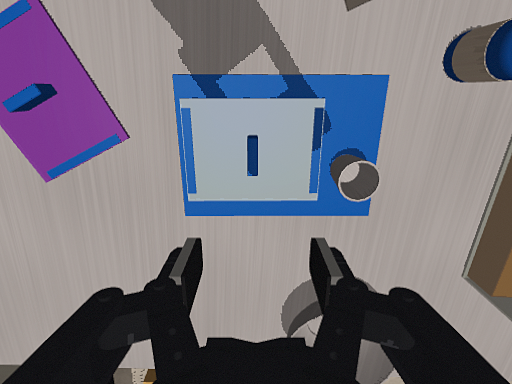

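The lid lies flat on the mat, handle up, and the cup stands beside it near (358,178). Next I go above the large weight with the jaws along box x.

>>> play_rows --pt "-0.236 0.03 0.162 0 -0.4 0" --pt "-0.236 0.03 0.162 0 -0.4 0" --pt "-0.236 0.03 0.162 0 -0.4 0" --pt "-0.236 0.03 0.162 0 -0.4 0" --pt "-0.236 0.03 0.162 0 -0.4 0" --pt "-0.236 0.03 0.162 0 -0.4 0" --pt "-0.236 0.03 0.162 0 -0.4 0" --pt "-0.236 0.03 0.162 0 -0.4 0" --pt "-0.236 0.03 0.162 0 -0.4 0" --pt "-0.236 0.03 0.162 0 -0.4 0"

```text
t: 18.85
tcp_pos: [0.5979, -0.1244, 0.2155]
tool_rot: [0.6, -0.375, 0.374, -0.6]
force: [0.0, 0.1, -1.4]
finger_gap: 0.705
```

```bash
python3 - <<'E'
from h import *
im,_=snap('wrist','w11');st()
crop(im,130,60,380,250,3,'w11c')
im,_=snap('top','t11');crop(im,230,90,330,200,5,'t11c')
E
```

```text
t18.90 p [ 0.5981 -0.1244  0.2157] q [-0.39  0.53  1.49 -0.    1.13 -0.84] F [ 0.8 -0.1 -0.1] gap 0.702 jawyaw 26.06 down [-0. -0. -1.]
```

View pics/w11c.png

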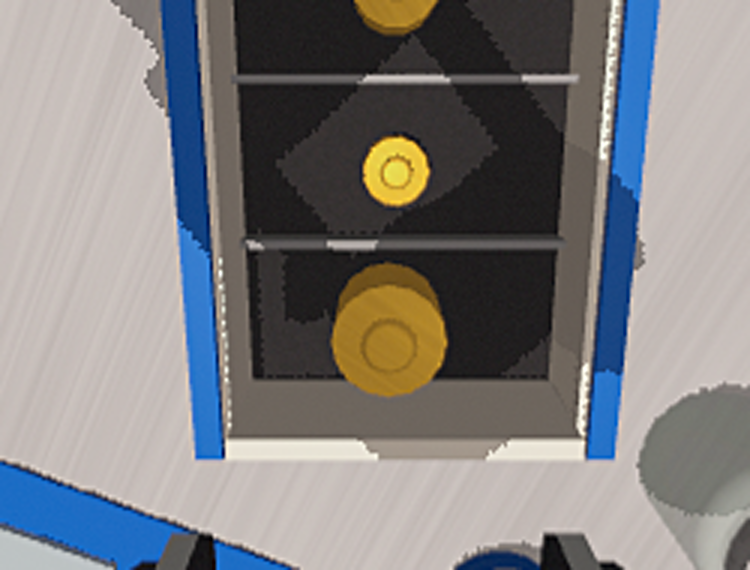

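View pics/t11c.png

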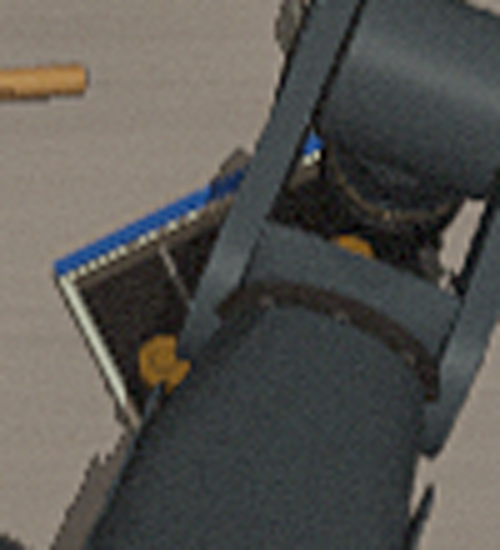

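```bash
python3 - <<'E'
from h import *
np.set_printoptions(precision=1,suppress=True)
f=lambda L:[(130+a/3,60+b/3) for a,b in L]
e=onz('wrist',f([(332,340),(447,340),(389.5,340)]),.051)*1000;print(e,np.linalg.norm(e[0]-e[1]))
print('knob',onz('wrist',f([(389,346)]),.059)*1000)
print('lips',onz('wrist',f([(195,459),(614,459)]),.0745)*1000)
print('inner floor',onz('wrist',f([(252,379),(550,379)]),.005)*1000)
np.set_printoptions(precision=4)
p=e[2]/1000; to([p[0],p[1],.02],26.2)
E
```

```text
[[ 582.4 -133.    51. ]
 [ 621.3 -113.9   51. ]
 [ 601.9 -123.4   51. ]] 43.30626869103576
knob [[ 601.6 -123.6   59. ]]
lips [[ 554.8 -189.2   74.5]
 [ 692.2 -122.1   74.5]]
inner floor [[ 561.6 -177.2    5. ]
 [ 679.3 -119.7    5. ]]
t18.95 p [ 0.5982 -0.1244  0.2159] q [-0.39  0.53  1.49 -0.    1.13 -0.84] F [-0.1 -1.1  0.2] gap 0.703 jawyaw 26.06 down [-0. -0. -1.]
delta [0.0008 0.1959 0.0037] rot [ 0.0002 -0.0024  0.    ]
```

Weight centre (602, -123) mm with a diameter of 43 (44 given), about 30 mm from the end wall and mid-width, so the fingers fit. Descending.

>>> play_rows --pt "0.001 0.03 0.004 0 0 0" --pt "0.001 0.07 0.004 0 0 0" --pt "0.001 0.11 0.004 0 0 0" --pt "0.001 0.14 0.004 0 0 0" --pt "0.001 0.165 0.004 0 0 0" --pt "0.001 0.182 0.004 0 0 0" --pt "0.001 0.192 0.004 0 0 0" --pt "0.001 0.195 0.004 0 0 0" --pt "0.001 0.195 0.004 0 0 0" --gripper 0.064

```text
t: 19.85
tcp_pos: [0.6034, -0.123, 0.0213]
tool_rot: [-0.6, 0.373, -0.375, 0.6]
force: [-0.4, -1.1, 0.3]
finger_gap: 0.748
```

```bash
python3 - <<'E'
from h import *
to([.6018,-.1235,.02],26.2)
E
```

```text
t19.85 p [ 0.6034 -0.123   0.0213] q [-0.38  0.8   1.59  0.    0.75 -0.84] F [-0.4 -1.1  0.3] gap 0.748 jawyaw 26.14 down [ 0.002 -0.001 -1.   ]
delta [-0.0002  0.0013 -0.0017] rot [-0.0011 -0.0011  0.0012]
```

>>> play_rows --pt "0 0 -0.001 0 0 0" --pt "0 0 -0.001 0 0 0" --pt "0 0 -0.001 0 0 0" --pt "0 0 -0.001 0 0 0" --pt "0 0 -0.001 0 0 0" --gripper 0 --force 60

```text
t: 20.35
tcp_pos: [0.602, -0.1233, 0.0218]
tool_rot: [0.6, -0.373, 0.374, -0.6]
force: [-1.4, -1.1, 6.0]
finger_gap: 0.499
```

>>> play_rows --pt "0 -0.003 0 0 0 0" --pt "0 -0.01 0 0 0 0" --pt "0 -0.03 0 0 0 0" --pt "0 -0.06 0 0 0 0" --pt "0 -0.1 0 0 0 0" --pt "0 -0.14 0 0 0 0" --pt "0 -0.15 0 0 0 0" --pt "0 -0.15 0 0 0 0"

```text
t: 21.15
tcp_pos: [0.6026, -0.1227, 0.1721]
tool_rot: [-0.6, 0.373, -0.375, 0.601]
force: [-1.0, 0.8, -5.2]
finger_gap: 0.495
```

```bash
python3 - <<'E'
from h import *
im,_=snap('wrist','w12')
to([.519,.337,.175],-63)
to([.519,.337,.175],26)
E
```

```text
t21.20 p [ 0.6011 -0.1222  0.17  ] q [-0.38  0.59  1.52  0.    1.04 -0.84] F [-0.2  0.2 -6.2] gap 0.496 jawyaw 26.19 down [-0.001  0.001 -1.   ]
delta [-0.4483 -0.0046  0.129 ] rot [ 1.6000e-03  1.5567e+00 -2.0000e-04]
t21.20 p [ 0.6011 -0.1222  0.17  ] q [-0.38  0.59  1.52  0.    1.04 -0.84] F [-0.2  0.2 -6.2] gap 0.496 jawyaw 26.19 down [-0.001  0.001 -1.   ]
delta [-0.4483 -0.0046  0.129 ] rot [ 0.0009  0.0033 -0.0011]
```

View pics/w12.png

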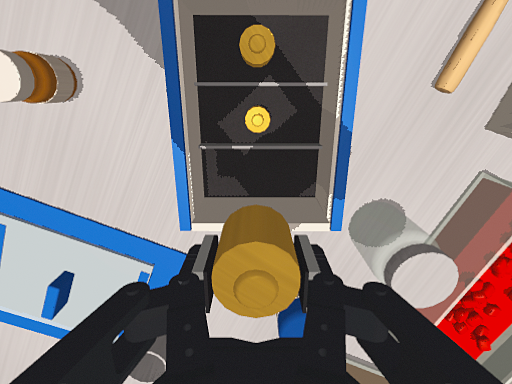

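The weight is held (about 5.5 N on the wrist) and the two smaller ones stay in the box. I'll carry it over the pan.

>>> play_rows --pt "-0.02 0 0.006 0 0 0" --pt "-0.06 0 0.017 0 0 0" --pt "-0.105 0 0.03 0 0 0" --pt "-0.15 0 0.043 0 0 0" --pt "-0.195 0 0.056 0 0 0" --pt "-0.24 0 0.069 0 0 0" --pt "-0.285 0 0.082 0 0 0" --pt "-0.33 0 0.095 0 0 0" --pt "-0.375 0 0.108 0 0 0" --pt "-0.415 0 0.119 0 0 0" --pt "-0.44 0 0.127 0 0 0" --pt "-0.448 0 0.129 0 0 0"

```text
t: 22.4
tcp_pos: [0.5164, 0.3394, 0.1676]
tool_rot: [0.602, -0.374, 0.371, -0.6]
force: [-0.7, -0.9, -5.3]
finger_gap: 0.493
```

>>> play_rows --pt "0 0 0 0 0 0" --pt "0 0 0 0 0 0"

```text
t: 22.6
tcp_pos: [0.5188, 0.3353, 0.1691]
tool_rot: [0.602, -0.374, 0.373, -0.599]
force: [1.0, -0.3, -4.2]
finger_gap: 0.498
```

```bash
python3 - <<'E'
from h import *
im,_=snap('wrist','w13')
to([.519,.337,.075],26.2)
E
```

```text
t22.65 p [0.5194 0.3349 0.1696] q [ 0.39  0.59  1.51 -0.    1.05 -0.06] F [-0.7 -0.6 -5.3] gap 0.494 jawyaw 26.13 down [-0.003 -0.002 -1.   ]
delta [-0.0021  0.0945  0.0009] rot [ 0.003  -0.0012  0.0004]
```

View pics/w13.png

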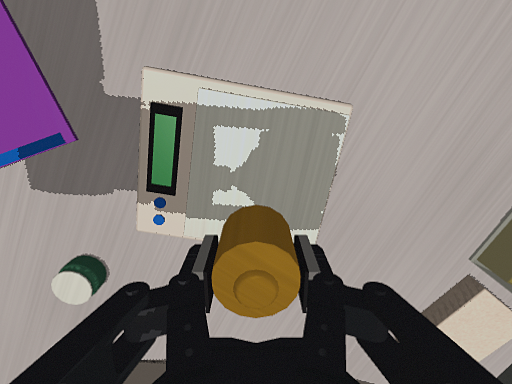

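>>> play_rows --pt "-0.002 0.02 0.001 0 0 0" --pt "-0.002 0.05 0.001 0 0 0" --pt "-0.002 0.075 0.001 0 0 0" --pt "-0.002 0.09 0.001 0 0 0" --pt "-0.002 0.095 0.001 0 0 0" --pt "-0.002 0.095 0.001 0 0 0" --pt "-0.002 0.095 0.001 0 0 0"

```text
t: 23.35
tcp_pos: [0.5211, 0.3387, 0.0769]
tool_rot: [-0.6, 0.373, -0.374, 0.601]
force: [0.9, 0.2, -5.5]
finger_gap: 0.498
```

```bash
python3 - <<'E'
from h import *
to([.519,.337,.062],26.2)
E
```

```text
t23.35 p [0.5211 0.3387 0.0769] q [ 0.4   0.72  1.56 -0.    0.86 -0.06] F [ 0.9  0.2 -5.5] gap 0.498 jawyaw 26.16 down [ 0.002  0.001 -1.   ]
delta [ 0.0006  0.0149 -0.0026] rot [-0.0023 -0.0008  0.0001]
```

>>> play_rows --pt "0 0.004 -0.002 0 0 0" --pt "0 0.007 -0.002 0 0 0" --pt "0 0.0095 -0.002 0 0 0" --pt "0 0.011 -0.002 0 0 0" --pt "0 0.012 -0.002 0 0 0" --pt "0 0.012 -0.002 0 0 0"

```text
t: 23.95
tcp_pos: [0.5181, 0.3377, 0.0636]
tool_rot: [0.6, -0.374, 0.374, -0.6]
force: [-0.2, 0.6, -4.8]
finger_gap: 0.495
```

>>> play_rows --pt "0 0.001 0 0 0 0" --pt "0 0.001 0 0 0 0" --pt "0 0.001 0 0 0 0"

```text
t: 24.25
tcp_pos: [0.5182, 0.3377, 0.0628]
tool_rot: [-0.6, 0.374, -0.374, 0.6]
force: [0.1, 0.1, -5.9]
finger_gap: 0.498
```

>>> play_rows --pt "0 0.0007 0 0 0 0" --pt "0 0.001 0 0 0 0" --pt "0 0.001 0 0 0 0"

```text
t: 24.55
tcp_pos: [0.5182, 0.3377, 0.0619]
tool_rot: [-0.6, 0.374, -0.374, 0.6]
force: [0.0, 0.3, -4.8]
finger_gap: 0.496
```

>>> play_rows --pt "0 0.0007 0 0 0 0" --pt "0 0.001 0 0 0 0" --pt "0 0.001 0 0 0 0"

```text
t: 24.85
tcp_pos: [0.5182, 0.3377, 0.0618]
tool_rot: [-0.6, 0.374, -0.374, 0.6]
force: [-2.4, -1.5, 6.2]
finger_gap: 0.496
```

The weight is on the platform: the vertical force went from -5 to +6 N. I'll release gently and rise.

>>> play_rows --pt "0 0 0 0 0 0" --pt "0 0 0 0 0 0" --pt "0 0 0 0 0 0" --pt "0 0 0 0 0 0" --pt "0 -0.01 0 0 0 0" --pt "0 -0.04 0 0 0 0" --pt "0 -0.08 0 0 0 0" --pt "0 -0.13 0 0 0 0" --pt "0 -0.17 0 0 0 0" --pt "0 -0.17 0 0 0 0" --pt "0 -0.17 0 0 0 0" --gripper 0.075

```text
t: 25.95
tcp_pos: [0.5186, 0.3379, 0.2327]
tool_rot: [-0.599, 0.373, -0.374, 0.601]
force: [-1.0, -0.7, -0.6]
finger_gap: 0.879
```

```bash
python3 - <<'E'
from h import *
st()
im,_=snap('wrist','w14');crop(im,110,40,370,240,3,'w14c');im,_=snap('scene','s14');crop(im,80,80,420,330,2.3,'s14c')
E
```

```text
t25.95 p [0.5186 0.3379 0.2327] q [ 0.4   0.52  1.45 -0.    1.17 -0.06] F [-1.  -0.7 -0.6] gap 0.879 jawyaw 26.19 down [ 0.003  0.001 -1.   ]
```

View pics/w14c.png

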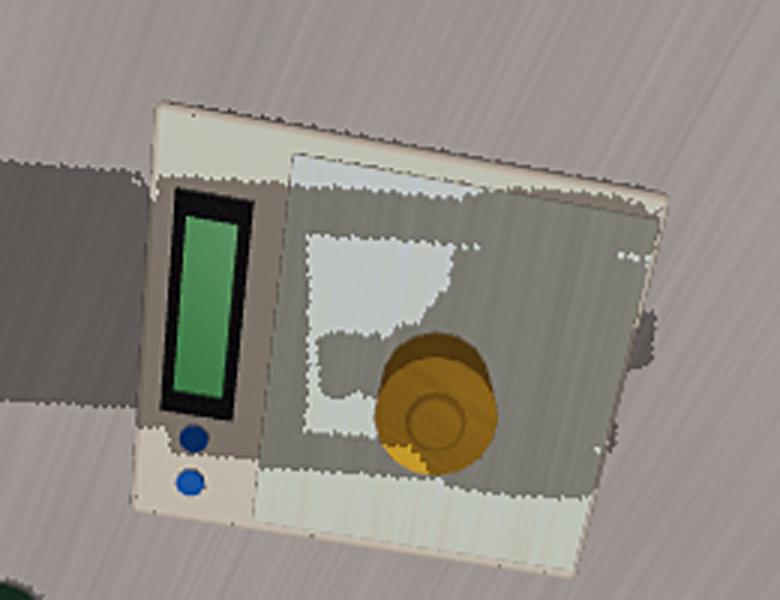

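View pics/s14c.png

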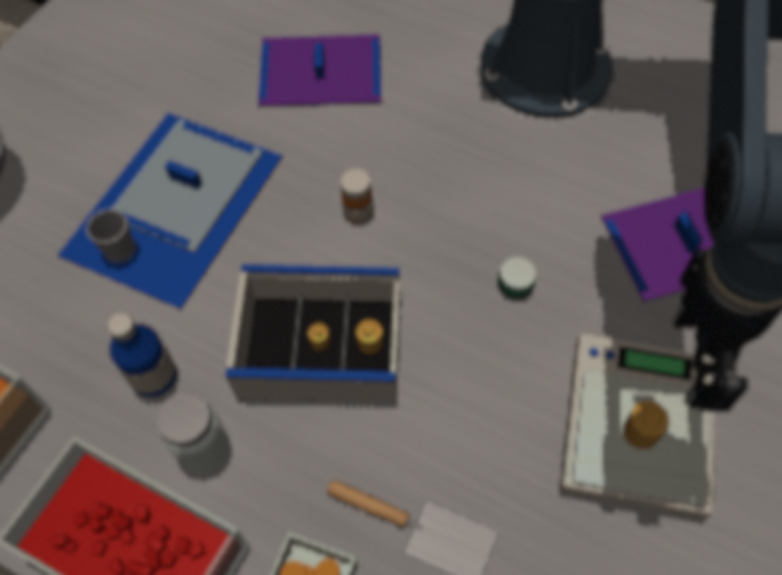

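```bash
python3 - <<'E'
from h import *
np.set_printoptions(precision=1,suppress=True)
f=lambda L:[(110+a/3,40+b/3) for a,b in L]
print('weight',onz('wrist',f([(436,416)]),.091)*1000,onz('wrist',f([(436,422)]),.099)*1000)
p=onz('wrist',f([(292,154),(662,216),(575,572),(254,517)]),.045)*1000;print(p,p.mean(0),[np.linalg.norm(p[i]-p[i-1]) for i in range(4)])
E
```

```text
weight [[515.2 337.2  91. ]] [[515.1 337.5  99. ]]
[[430.  391.1  45. ]
 [562.5 431.8  45. ]
 [605.5 288.3  45. ]
 [471.9 251.1  45. ]] [517.5 340.6  45. ] [np.float64(146.14850824266128), np.float64(138.6060981831737), np.float64(149.80399039298769), np.float64(138.69999097842654)]
```

The weight is upright and within about 4 mm of the pan centre. The gripper is clear of everything, so I'm handing in.

```bash
python3 - <<'E'
from station import sign_off
print(sign_off())
E
```

```text
the job is handed in; nothing more can be done
None
```

The job is done and handed in at about 26 s on the robot's clock, in the order asked.

- **Cup:** it stands upright on the far end of the blue mat, about 15 mm from the lid.
- **Lid:** I slid it out along the tracks, lifted it free and laid it flat, handle up, on the mat beside the cup. It lies fully within the mat's edges.
- **Large weight:** I lowered it onto the scale until it touched at about 6 N, then released it. It stands upright. The last picture put it at (515, 337) mm and the platform centre at (517.5, 340.6) mm, so it is about 4 mm off, close to what the measurement can resolve.
- **Everything else:** the two smaller weights are in their compartments. The spice jar, tin, bottle, berry jar, spatula and purple look-alikes look undisturbed in the last scene view.

No check failed. Two measurements disagreed slightly:

- **Cup at the start:** the rough and refined estimates of its position differed by up to about 1 cm, so I used the wrist camera.
- **Platform centre:** two wrist views differed by about 3.5 mm.

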